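Set the bench timer for a filter purge

TASK

Set the blue bench timer to 25 minutes the way a wind-up timer wants it: turn its knob clockwise until the pointer is past the red 30-minute mark, then back down to 25 minutes, and let go. The timer is light and only stands on the plate, so press it down while you turn, firmly but without crushing it, so that it stays where it is and square on its plate; leave the things around it alone.

Things in the scene. Friction and masses are not known exactly. Their poses are not given: they have to be found in the camera images.
- timer: Blue square bench timer, loose on the plate, 0.3 kg with its knob. Origin: centre of its underside; z up. Housing 100 x 100 mm, 42 mm high including four rubber feet. At the start its axes are parallel to the plate's. Unpressed, it turns along with its knob; a push straight down of 10 N or more holds it, 12 to 20 N is right, over 30 N is too much.
- knob (a joint): Angle of the knob in the timer, rad, growing clockwise seen from above: 0 = 0 min, 0.1745 rad (10 deg) a minute, 25 min = 4.363, 30 min (top mark) = 5.236, hard end stop at 33 min = 5.760. Pointer direction in the timer's frame: 2.618 - angle (rad, counter-clockwise from the timer's +x). It needs 0.25 N m to turn and stays where it is left (does not run down).
- knob_grip (a point): On the knob's axis, 68 mm above the timer's underside, mid-height of the grip bar; axes those of the timer (does not turn with the knob). The black upright bar is centred on the axis: 46 mm long, 14 mm thick, from 52 to 82 mm above the timer's underside. Its length lies along the pointer direction; an orange line on its top, and one on the skirt, show the pointer end.
- knob_skirt (a point): On the knob's axis, 52 mm above the timer's underside: top of the knob's black skirt, a rigid disc 66 mm across and 8 mm thick under the bar, that turns with it. Fingertips astride the bar can stand on it and press down there while they turn the bar.
- mark_25 (a point): Middle of the 25-minute tick on the dial, 42 mm from the knob's axis, 43 mm above the timer's underside, at -100 deg in the timer's frame. The dial has a short black tick for each minute and a long one each 5 minutes; 25 is the last long black tick before the red one.
- mark_30 (a point): Middle of the red 30-minute tick (top mark) on the dial, 42 mm from the knob's axis, 43 mm above the timer's underside, at -150 deg in the timer's frame. The 0 tick is green, at +150 deg; 15 min is at 0 deg.
- plate: Grey painted metal plate fixed on the bench, 240 mm (x) x 170 mm (y). Origin: 40 mm below the centre of its top face; the top face lies 18 to 32 mm above the bench, different each time. The timer stands centred 30 mm to -x of the plate's middle.
- weight: Small brass weight, 28 mm across, 38 mm high, loose on the far part of the plate. Origin: centre of its underside. To be left alone.
- filter: White capsule filter with a blue band, 60 mm across, 85 mm high, standing loose on the bench. Origin: centre of its underside. To be left alone.
- driver: Screwdriver lying loose on the bench, about 200 mm long along its x axis. To be left alone.
There are look-alikes about, which are no part of the job. Of the things like the timer, leave any that is pink; of the rest the smaller one is meant.

How it is judged:
By the outcome, as a careful person would: the job done as asked, in the order asked, and still so for the second after the job is handed in, with the robot touching nothing.
It also fails if it takes over 72 s, if anything falls off the work surface, if the arm or the gripper's body presses on something with over 40 N, if the wrist force passes 120 N, or if a joint passes its speed limit or range.

ROBOT

A 6-joint arm with a two-finger parallel gripper is mounted at the origin on the work surface. World frame = base frame: x ahead of the robot, y to its left, z up, the work surface at z = 0. Lengths are in mm, angles in degrees, forces in N, time in s.
With the tool pointing down it reaches from about 350 to 850 mm from the base axis. Payload 8.1 kg.
Tool frame: the origin (TCP) lies at the very end of the fingers, on their centre line; the grasp point (between the pads) lies 19 mm behind it (r.grip_point_offset is the distance from the TCP to the grasp point, in mm); z points along the fingers, y is the line along which they close (so a half turn about z gives the same grasp; the last joint's range is limited). The gripper opens to 85 mm and grips with 20 to 120 N. Pads are 22 mm wide; open, the fingers measure 114 mm over their backs; the gripper's body (76 mm by 85 mm) begins 54 mm behind the grasp point. The pads swing forward as they close: fully open they stand 13 mm farther back than shut.
Start: joints at [58.992, 7.471, 85.268, -0, 87.261, -4.893], TCP at [264.089, 538.76, 231.292] pointing down, gripper open.
Joint ranges: [-169.43, 169.43], [-51.17, 129.36], [1.28, 143.12], [-76.62, 256.62], [0, 156.53], [-152.29, 152.29]. Speed limits (degrees/s): [136.94, 136.94, 159.86, 180, 180, 180].

INTERFACE

Orientations are given as [roll, pitch, yaw] about the fixed x, y, z axes, in that order (R = Rz(yaw) Ry(pitch) Rx(roll)).
In Python, from bench import status, eyes, r gives the robot as it stands.
- The arm moves only by the shell command python3 -m handwheel 'ROWS' [FORCE]. ROWS is a JSON object whose one key "series" holds a list that holds one entry, the list of rows, each a list of 7 numbers: the shift along the tool's x, y, z in cm, then the turn, a rotation vector about the tool's x, y, z in rad, then the opening, from 0 (shut) to 1 (fully open). In form: {"series": [[[tx, ty, tz, rx, ry, rz, claw], ...]]}. A call has 1 to 12 rows; each row is the pose to reach, as a shift and turn from the pose commanded when the call began, along the tool's axes at that moment; what a row does not reach only later rows make up. A row lasts 1/8 s, in which the tool goes at most 62.5 mm and 10.7 degrees, less where a joint would pass 70% of its speed; a pose out of reach is approached as far as the arm can. A call with a gripper value outside its range is refused whole. The fingers move at their own pace and stop on an object; FORCE is the grip in N (left out, the last holds). Time passes only in rows, so rows that repeat a pose let the fingers close. It gives the time, the measured TCP pose, the force, the opening and the grip force at its end, in the units of the state.
- status.sense(): the state, without advancing time (a new reading comes with each control period).
- eyes.snapshot(name): name is "scene" or "top"; returns a dict with "img" (384x512x3 uint8, red, green, blue), "mtx" (3x3 intrinsics, pixels), "R" (3x3) and "t" (3): a world point X has camera coordinates R X + t. Camera axes: x right, y down, z forward; pixel columns grow to the right and rows downward; lengths in mm; the calibration is good to about 2 mm. A picture is of the moment at which its call begins. There is no depth.
- r.hand_in(): hands the job in; it is judged then, once.
The state is a dict: "time": time; "joint_pos": joint angles; "qd": joint speeds; "joint_efforts": joint torques, N m; "tool_pos": TCP position; "tcp_rot": TCP orientation; "ft_force": force on the tool from outside, world axes, zero at the start; "wrist_torque": the same for the moment, N m; "finger_gap": finger opening in mm; "grip_force": force on a finger pad.
Only numpy, scipy, OpenCV 4.12 (cv2) and the standard library are available. Lean on these libraries where they do the work, as an engineer would, in place of code of your own. Each camera call takes 0.05 s, during which the arm holds its last target. There are 200 camera calls.

## Working session

There is one attempt and no reset: what is moved stays moved. The work goes in short steps, Python scripts to look and compute and a shell command to move; the robot and the scene stay as the last step left them, time stands still between calls to the robot, and variables do not carry over. Pictures are saved under pics/ and viewed, at most 10 in all, crops included, and the job is handed in when it is done.

```bash
ls; mkdir -p pics
python3 - <<'E'
from bench import status, eyes, r
import cv2, pickle
d={}
for n in("scene","top"):
    s=eyes.snapshot(n); d[n]=s
    cv2.imwrite(f"pics/{n}0.png",s["img"][:,:,::-1])
    print(n,s["mtx"].round(1).tolist(),s["R"].round(3).tolist(),s["t"].round(1).tolist())
pickle.dump(d,open("d0.pkl","wb"))
print(status.sense())
E
```

```text
pics
scene [[350.9, 0.0, 250.7], [0.0, 350.9, 189.3], [0.0, 0.0, 1.0]] [[0.024, 1.0, 0.021], [0.604, 0.002, -0.797], [-0.797, 0.031, -0.604]] [-8.9, -225.4, 1325.4]
top [[480.8, 0.0, 259.2], [0.0, 480.8, 190.1], [0.0, 0.0, 1.0]] [[0.002, -1.0, -0.004], [-0.988, -0.001, -0.153], [0.153, 0.005, -0.988]] [-13.8, 506.7, 1150.9]
{'time': 0.1, 'joint_pos': array([ 5.89909166e+01,  7.51228436e+00,  8.53251537e+01, -1.11486114e-03,
        8.72627901e+01, -4.89353704e+00]), 'qd': array([-0.03254419, -0.18623338, -0.09715009, -0.05329735, -0.05501278,
       -0.01238987]), 'joint_efforts': array([ 1.02745445e-03, -5.70956755e+01, -5.01935649e+01, -2.33518458e-04,
        8.39673827e-03, -3.74583249e-05]), 'tool_pos': array([263.83139893, 538.30168947, 230.31341423]), 'tcp_rot': array([-1.79900042e+02, -7.44047738e-03,  1.53884501e+02]), 'ft_force': array([-0.27859268, -0.50834023,  0.50386261]), 'wrist_torque': array([ 0.00541516, -0.0368767 ,  0.00188762]), 'grip_force': 0.0, 'finger_gap': 85.17579310108187}
```

View pics/scene0.png

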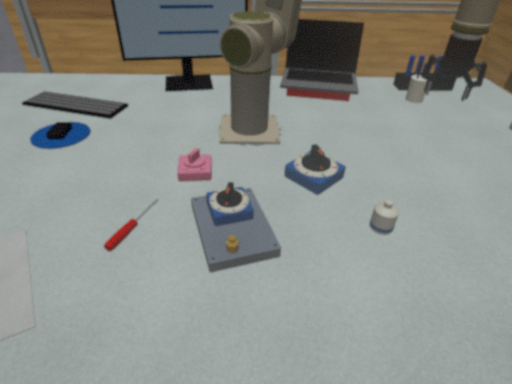

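View pics/top0.png

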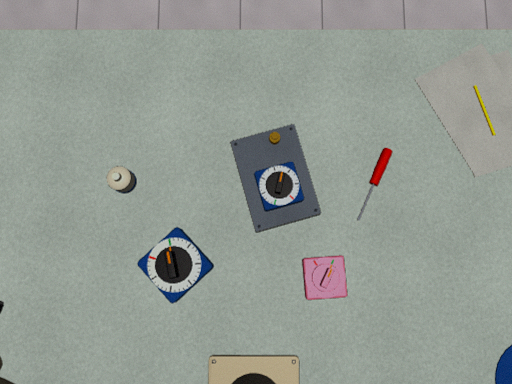

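Candidates, by their pixels in the top view:
- (279,186): small blue timer on the grey plate.
- (175,265): large blue timer on the bench.
- (325,277): pink timer.

The one at (279,186) is meant, because it is not pink and is the smaller of the two blue ones; it also stands on the plate. I'll confirm it in an enlarged crop. In the scene view it is at (230,205).

```bash
cat > geo.py <<'E'
import numpy as np, cv2
def ray(s,px):
    d=np.linalg.inv(s["mtx"])@[px[0],px[1],1.]; d=s["R"].T@d
    return -s["R"].T@s["t"], d/np.linalg.norm(d)
def onplane(s,px,z):
    c,d=ray(s,px); return c+d*(z-c[2])/d[2]
def tri(s1,p1,s2,p2):
    c1,d1=ray(s1,p1); c2,d2=ray(s2,p2)
    k=np.linalg.lstsq(np.c_[d1,-d2],c2-c1,rcond=None)[0]
    a,b=c1+k[0]*d1,c2+k[1]*d2; return (a+b)/2,np.linalg.norm(a-b)
def proj(s,X):
    p=s["mtx"]@(s["R"]@np.asarray(X,float)+s["t"]); return p[:2]/p[2]
E
python3 - <<'E'
import pickle,cv2,numpy as np
from geo import *
d=pickle.load(open("d0.pkl","rb"))
T,S=d["top"],d["scene"]
def grab(s,x0,x1,y0,y1,k):
    return cv2.resize(s["img"][y0:y1,x0:x1],None,fx=k,fy=k,interpolation=cv2.INTER_CUBIC)
a=grab(T,225,330,115,240,4); b=grab(S,185,285,175,275,4)
h=max(a.shape[0],b.shape[0]); pad=lambda m:cv2.copyMakeBorder(m,0,h-m.shape[0],0,0,0)
c=np.hstack([cv2.resize(a,(375,446)),cv2.copyMakeBorder(b,0,46,0,0,0)])
c=np.hstack([grab(T,225,330,115,240,4),cv2.copyMakeBorder(grab(S,190,285,175,275,4),0,100,0,0,0)])
print(c.shape); cv2.imwrite("pics/crop1.png",c[:,:,::-1])
# blue housing outline
for n,s,box in(("top",T,(225,330,115,240)),("scene",S,(190,270,170,240))):
    x0,x1,y0,y1=box; hsv=cv2.cvtColor(s["img"][y0:y1,x0:x1],cv2.COLOR_RGB2HSV)
    m=cv2.inRange(hsv,(100,130,40),(125,255,255))
    cs=max(cv2.findContours(m,0,2)[0],key=cv2.contourArea)
    q=cv2.approxPolyDP(cv2.convexHull(cs),3,True)[:,0]+[x0,y0]
    print(n,"blue rect",cv2.minAreaRect(cs+[x0,y0]),q.tolist())
    w=cv2.inRange(hsv,(0,0,150),(180,70,255)); cs=cv2.findContours(w,0,2)[0]
    pts=cv2.convexHull(np.vstack([k for k in cs if cv2.contourArea(k)>5]))
    print(n,"white",cv2.fitEllipse(pts), np.add([x0,y0],cv2.fitEllipse(pts)[0]))
E
```

```text
(500, 800, 3)
top blue rect ((267.66925048828125, 204.95387268066406), (24.186771392822266, 11.411195755004883), 29.744882583618164) [[281, 206], [265, 210], [260, 194]]Traceback (most recent call last):
  File "<stdin>", line 21, in <module>
cv2.error: OpenCV(4.12.0) /io/opencv/modules/imgproc/src/shapedescr.cpp:361: error: (-201:Incorrect size of input array) There should be at least 5 points to fit the ellipse in function 'fitEllipseNoDirect'
```

View pics/crop1.png

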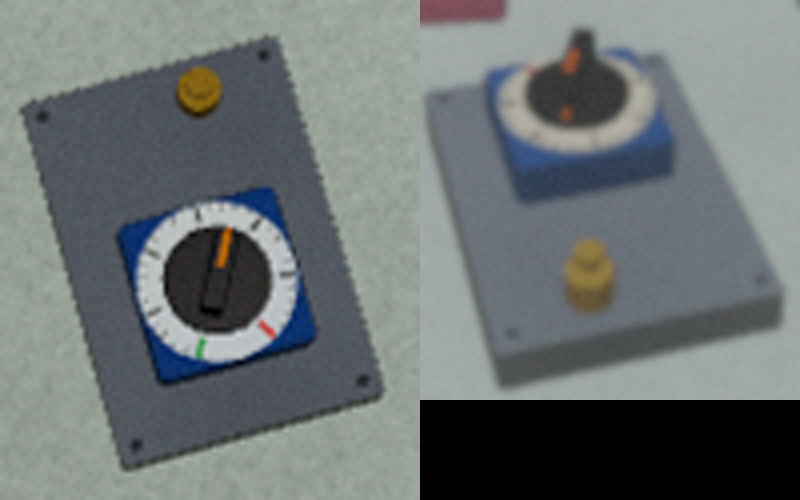

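The crop confirms it: a small blue timer on the grey plate. In top-view pixels the knob axis is near (279,185.5), the green tick at (275,202), the red tick at (292,197) and the orange pointer end at (282,173). The pointer reads about 18 min.

```bash
cat > loc.py <<'E'
from geo import *
def masks(s,box):
    x0,x1,y0,y1=box; im=cv2.resize(s["img"][y0:y1,x0:x1],None,fx=4,fy=4,interpolation=cv2.INTER_CUBIC)
    hsv=cv2.cvtColor(cv2.GaussianBlur(im,(5,5),0),cv2.COLOR_RGB2HSV)
    up=lambda p:(np.asarray(p,float)+.5)/4-.5+[x0,y0]
    return hsv,up
def big(m): return max(cv2.findContours(m,0,1)[0],key=cv2.contourArea)
def dial(s,box,vmin=140):
    hsv,up=masks(s,box); m=cv2.inRange(hsv,(0,0,vmin),(180,75,255))
    c=cv2.convexHull(big(m)); e=cv2.fitEllipse(c); return up(e[0]),np.array(e[1])/4
def col(s,box,lo,hi):
    hsv,up=masks(s,box); c=big(cv2.inRange(hsv,lo,hi)); m=cv2.moments(c)
    return up([m["m10"]/m["m00"],m["m01"]/m["m00"]]),m["m00"]/16
def axis(p): return np.degrees(np.arctan2(p[1],p[0]))
E
python3 - <<'E'
import pickle
from loc import *
d=pickle.load(open("d0.pkl","rb")); T,S=d["top"],d["scene"]
bt=(256,304,162,211); bs=(206,255,188,219)
for n,s,b in(("T",T,bt),("S",S,bs)):
    hsv,up=masks(s,b); print(n,"V pct",np.percentile(hsv[...,2],[10,50,80,95]))
    for v in(120,140,160):
        print(n,v,*dial(s,b,v))
ct,_=dial(T,bt); cs,_=dial(S,bs)
X,e=tri(T,ct,S,cs); print("dial centre",X.round(1),"gap",e.round(2))
# plate corners (dark-grey polygon) top
hsv,up=masks(T,(222,332,115,242)); m=cv2.inRange(hsv,(105,20,40),(130,255,140))
q=cv2.boxPoints(cv2.minAreaRect(big(m))); q=up(q); print("plate px",q.round(1).tolist())
for zp in (18,25,32):
    P=np.array([onplane(T,p,zp) for p in q]); L=np.linalg.norm(P-np.roll(P,-1,0),axis=1)
    i=np.argmax(L); v=P[(i+1)%4]-P[i]; print(zp,"centre",P.mean(0).round(1),"sides",L.round(1),"yaw",round(axis(v),2))
z=X[2]
for n,lo,hi in(("green",(40,80,40),(85,255,255)),("orange",(8,120,90),(22,255,255)),("red",(0,110,60),(6,255,255))):
    for nm,s,b in(("T",T,bt),("S",S,(206,262,180,219))):
        try: p,a=col(s,b,lo,hi)
        except ValueError: print(n,nm,"none"); continue
        W=onplane(s,p,z)-X; print(n,nm,p.round(1),a,"dir",round(axis(W),1),"rad",np.linalg.norm(W).round(1))
E
```

```text
T V pct [ 43.  96. 176. 195.]
T 120 [278.69237709 184.94113159] [40.15966797 40.42408752]
T 140 [278.69460297 185.00214005] [39.92118454 40.27459717]
T 160 [278.75915146 185.06193352] [39.54918289 39.95121765]
S V pct [ 59. 123. 151. 170.]
S 120 [231.72379875 196.50104332] [34.0508461  56.16324615]
S 140 [225.85585785 197.81076717] [28.52797699 44.69880295]
S 160 [222.68017387 201.83651352] [18.17596626 25.41856194]
dial centre [513.1 -63.   79.2] gap 6.56
plate px [[230.1, 141.2], [294.9, 122.9], [320.4, 213.3], [255.6, 231.6]]
18 centre [544.9 -53.1  18. ] sides [173.1 241.5 168.1 240.2] yaw -165.24
25 centre [543.6 -52.9  25. ] sides [172.1 240.1 167.1 238.8] yaw -165.24
32 centre [542.3 -52.7  32. ] sides [171.1 238.7 166.1 237.4] yaw -165.24
green T [274.5 201.8] 5.96875 dir 161.7 rad 42.7
green S none
orange T [280.5 176.6] 21.9375 dir -3.3 rad 20.5
orange S [227.4 189.9] 12.9375 dir -179.0 rad 32.3
red T [291.2 196.8] 4.78125 dir -137.2 rad 38.9
red S none
```

Run:
```python
import pickle
from loc import *
d=pickle.load(open("d0.pkl","rb")); T,S=d["top"],d["scene"]
hsv,up=masks(S,(206,254,186,219))
f=lambda x,y: hsv[int((y-186)*4),int((x-206)*4)].tolist()
print("dial",f(212,201),f(246,200),f(229,211),"bench",f(250,188),f(208,187))
for hmax in(35,45):
  for v in (110,130):
    m=cv2.inRange(hsv,(0,0,v),(hmax,110,255)); e=cv2.fitEllipse(cv2.convexHull(big(m)))
    c=up(e[0]); X,g=tri(T,(278.7,185.0),S,c); print(hmax,v,c.round(2),np.array(e[1])/4,"X",X.round(1),"gap",g.round(2))
# blue housing top edges in top view
hsv,up=masks(T,(250,308,158,216)); m=cv2.inRange(hsv,(100,150,40),(125,255,255))
h=cv2.convexHull(np.vstack(cv2.findContours(m,0,1)[0])); R=cv2.minAreaRect(h); q=up(cv2.boxPoints(R))
for z in (62,68,72):
    P=np.array([onplane(T,p,z) for p in q]); L=np.linalg.norm(P-np.roll(P,-1,0),axis=1)
    print(z,"housing c",P.mean(0).round(1),L.round(1),"yaw",round(axis(P[1]-P[0])%90,2),"dial c",onplane(T,(278.7,185),z+1).round(1))
# knob bar orange, top of bar z+39 vs dial: pointer direction with hue mask
p,a=col(T,(256,304,162,211),(8,120,90),(22,255,255))
for zp in (20,26,30):
    A=onplane(T,(278.7,185),zp+43); print(zp,"orange dir",axis(onplane(T,p,zp+82)-A).round(1),axis(onplane(T,p,zp+52)-A).round(1))
```

```text
dial [25, 19, 147] [25, 19, 172] [25, 20, 170] bench [96, 17, 148] [80, 14, 168]
35 110 [228.7  199.46] [24.95224953 37.51177216] X [513.8 -59.6  74.7] gap 0.57
35 130 [228.67 199.74] [24.14911461 37.78497696] X [513.9 -59.7  73.9] gap 0.52
45 110 [228.74 199.44] [25.13521957 37.59208298] X [513.8 -59.5  74.7] gap 0.67
45 130 [228.69 199.7 ] [24.33180618 37.83593369] X [513.9 -59.6  74. ] gap 0.56
62 housing c [514.3 -60.3  62. ] [101.3 101.5 100.  101.2] yaw 16.3 dial c [515.7 -60.3  63. ]
68 housing c [513.3 -60.1  68. ] [100.8 101.   99.5 100.7] yaw 16.3 dial c [514.7 -60.1  69. ]
72 housing c [512.7 -60.   72. ] [100.4 100.7  99.2 100.3] yaw 16.3 dial c [514.1 -59.9  73. ]
20 orange dir -12.2 -12.2
26 orange dir -12.2 -12.2
30 orange dir -12.2 -12.2
```

```bash
cat > go.py <<'E'
import sys,numpy as np
from bench import status
from scipy.spatial.transform import Rotation as R
s=status.sense(); p=s["tool_pos"]; e=s["tcp_rot"]
t=np.array([float(v) for v in sys.argv[1:4]]); yaw=float(sys.argv[4])
A=R.from_euler("xyz",e,degrees=True); B=R.from_euler("xyz",[180,0,yaw],degrees=True)
print("t",s["time"],"pos",p.round(2),"rpy",e.round(2),"F",s["ft_force"].round(1),"M",s["wrist_torque"].round(2),"gap",round(s["finger_gap"],1),"grip",round(s["grip_force"],1),"q6",s["joint_pos"][5].round(1))
print("shift cm",(A.inv().apply(t-p)/10).round(3),"rv",(A.inv()*B).as_rotvec().round(4))
E
python3 go.py 514.1 -60 160 167.8
```

```text
t 0.1 pos [263.83 538.3  230.31] rpy [-1.7990e+02 -1.0000e-02  1.5388e+02] F [-0.3 -0.5  0.5] M [ 0.01 -0.04  0.  ] gap 85.2 grip 0.0 q6 -4.9
shift cm [-48.809 -42.693   7.099] rv [-0.0017 -0.0003 -0.2429]
```

```bash
python3 -m handwheel '{"series": [[[-16,-14,0,0,0,-0.1,0.33],[-16,-14,0,0,0,-0.1,0.33],[-32,-28,0,0,0,-0.2,0.33],[-32,-28,0,0,0,-0.2,0.33],[-48.8,-42.7,4,0,0,-0.243,0.33],[-48.8,-42.7,7,0,0,-0.243,0.33],[-48.8,-42.7,7,0,0,-0.243,0.33],[-48.8,-42.7,7,0,0,-0.243,0.33],[-48.8,-42.7,7,0,0,-0.243,0.33],[-48.8,-42.7,7,0,0,-0.243,0.33],[-48.8,-42.7,7,0,0,-0.243,0.33],[-48.8,-42.7,7,0,0,-0.243,0.33]]]}' 40; python3 go.py 514.1 -60 125 167.8
```

```text
time: 1.6
tool_pos: [513.9, -61.3, 160.1]
tcp_rot: [-180.0, -0.1, 167.6]
ft_force: [0.4, 0.4, 0.5]
finger_gap: 27.8
grip_force: 0.0
t 1.6 pos [513.91 -61.33 160.08] rpy [-1.7998e+02 -1.2000e-01  1.6762e+02] F [0.4 0.4 0.5] M [0.01 0.   0.  ] gap 27.8 grip 0.0 q6 -90.1
shift cm [3.000e-03 1.350e-01 3.508e+00] rv [-0.0003 -0.0021 -0.0032]
```

```bash
python3 -m handwheel '{"series": [[[0,0.13,2,0,0,0,0.33],[0,0.13,4,0,0,0,0.33],[0,0.13,4,0,0,0,0.33],[0,0.13,4,0,0,0,0.33]]]}'; python3 go.py 514.1 -60 95 167.8
python3 - <<'E'
from bench import eyes
import cv2,numpy as np,pickle
d={n:eyes.snapshot(n) for n in("scene","top")}; pickle.dump(d,open("d1.pkl","wb"))
a=d["scene"]["img"][150:230,190:270]; b=d["top"]["img"][130:210,240:320]
c=np.hstack([cv2.resize(k,(400,400),interpolation=cv2.INTER_CUBIC) for k in(a,b)])
cv2.imwrite("pics/c2.png",c[:,:,::-1])
from geo import proj
for z in (112.5,82.5): print(z,proj(d["scene"],[514.1,-60,z]),proj(d["top"],[514.1,-60,z]))
E
```

```text
time: 2.1
tool_pos: [514.8, -57.6, 122.1]
tcp_rot: [180.0, 0.0, 167.9]
ft_force: [-0.3, 0.3, 0.6]
finger_gap: 28.4
grip_force: 0.0
t 2.1 pos [514.82 -57.55 122.15] rpy [1.7999e+02 4.0000e-02 1.6786e+02] F [-0.3  0.3  0.6] M [ 0.01 -0.05 -0.01] gap 28.4 grip 0.0 q6 -89.9
shift cm [ 0.021 -0.255  2.715] rv [0.0001 0.0007 0.001 ]
112.5 [228.14078808 187.30025714] [279.32987868 182.20836458]
82.5 [228.36256295 197.05201386] [278.86642715 184.33911324]
```

View pics/c2.png

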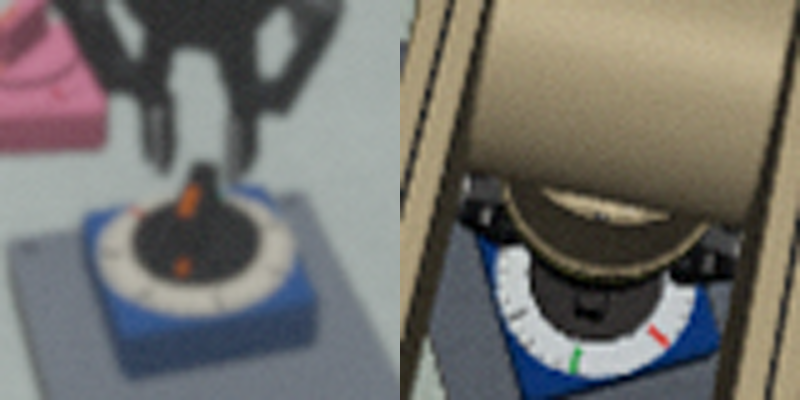

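The left half (scene) shows the fingers astride the bar, centred about crop x=200 with the bar at about 197. That puts the bar roughly 2 mm to −y of the fingers, which agrees with the measured axis. The right half (top) is mostly hidden by the arm.

```bash
python3 -m handwheel '{"series": [[[0,-0.2,0,0,0,0,0.33],[0,-0.2,1,0,0,0,0.33],[0,-0.2,2,0,0,0,0.33],[0,-0.2,2.7,0,0,0,0.3],[0,-0.2,2.7,0,0,0,0.3],[0,-0.2,2.7,0,0,0,0.3],[0,-0.2,2.7,0,0,0,0.3]]]}'; python3 go.py 514.1 -60 84 167.8
```

```text
time: 3.08
tool_pos: [514.5, -60.2, 94.7]
tcp_rot: [-180.0, 0.0, 167.8]
ft_force: [0.1, -0.2, -0.2]
finger_gap: 25.7
grip_force: 0.0
t 3.075 pos [514.49 -60.21  94.72] rpy [-1.8000e+02  4.0000e-02  1.6781e+02] F [ 0.1 -0.2 -0.2] M [-0.06 -0.03 -0.  ] gap 25.7 grip 0.0 q6 -90.2
shift cm [0.043 0.013 1.072] rv [-0.      0.0007  0.0001]
```

```bash
python3 -m handwheel '{"series": [[[0,0,0.4,0,0,0,0.24],[0,0,0.8,0,0,0,0.24],[0,0,0.8,0,0,0,0.24],[0,0,0.8,0,0,0,0.24]]]}'; python3 -m handwheel '{"series": [[[0,0,0.1,0,0,0,0.24],[0,0,0.1,0,0,0,0.24],[0,0,0.1,0,0,0,0.24]]]}';python3 -m handwheel '{"series": [[[0,0,0.1,0,0,0,0.24],[0,0,0.1,0,0,0,0.24],[0,0,0.1,0,0,0,0.24]]]}'
```

```text
time: 3.58
tool_pos: [514.1, -60.1, 86.2]
tcp_rot: [-180.0, -0.0, 167.8]
ft_force: [0.2, 0.7, -0.5]
finger_gap: 20.8
grip_force: 0.0
time: 3.95
tool_pos: [514.2, -60.2, 85.4]
tcp_rot: [-180.0, 0.0, 167.8]
ft_force: [-0.3, -0.2, -0.4]
finger_gap: 20.4
grip_force: 0.0
time: 4.32
tool_pos: [514.1, -60.1, 84.3]
tcp_rot: [180.0, -0.0, 167.8]
ft_force: [0.6, -0.6, 0.0]
finger_gap: 20.4
grip_force: 0.0
```

```bash
for i in 1 2 3; do python3 -m handwheel '{"series": [[[0,0,0.1,0,0,0,0.24],[0,0,0.1,0,0,0,0.24]]]}' | egrep 'time|tool_pos|force|gap'; done
```

```text
time: 4.58
tool_pos: [514.3, -60.2, 83.7]
ft_force: [-2.4, 0.7, 4.4]
finger_gap: 20.3
grip_force: 2.1
time: 4.82
tool_pos: [514.4, -60.2, 83.6]
ft_force: [-7.1, 0.4, 13.1]
finger_gap: 20.3
grip_force: 6.4
time: 5.08
tool_pos: [514.4, -60.2, 83.5]
ft_force: [-10.1, 2.3, 21.2]
finger_gap: 20.5
grip_force: 10.5
```

```bash
python3 -m handwheel '{"series": [[[0.05,0,-0.15,0,0,0,0.24],[0.05,0,-0.15,0,0,0,0.24],[0.05,0,-0.15,0,0,0,0.24]]]}' | egrep 'time|tool_pos|force|gap';  python3 -m handwheel '{"series": [[[0,0,0,0,0,0,0.2],[0,0,0,0,0,0,0.2],[0,0,0,0,0,0,0.2]]]}' 20 | egrep 'time|tool_pos|force|gap'
```

```text
time: 5.45
tool_pos: [514.2, -60.1, 83.6]
ft_force: [-2.7, 0.5, 8.1]
finger_gap: 20.5
grip_force: 4.3
time: 5.82
tool_pos: [514.4, -60.2, 83.7]
ft_force: [-1.4, 0.4, 9.3]
finger_gap: 17.2
grip_force: 4.2
```

```bash
python3 -m handwheel '{"series": [[[0,0,0,0,0,0,0.12],[0,0,0,0,0,0,0.12],[0,0,0,0,0,0,0.12],[0,0,0,0,0,0,0.12]]]}' 40; python3 go.py 514.1 -60 83 167.8
```

```text
time: 6.32
tool_pos: [514.6, -60.3, 83.9]
tcp_rot: [-180.0, 0.1, 167.8]
ft_force: [-1.3, -0.6, 9.0]
finger_gap: 13.3
grip_force: 44.5
t 6.325 pos [514.55 -60.31  83.88] rpy [-1.7999e+02  1.1000e-01  1.6781e+02] F [-1.3 -0.6  9. ] M [0.02 0.33 0.08] gap 13.3 grip 44.5 q6 -90.2
shift cm [0.051 0.021 0.088] rv [-0.0002  0.0019  0.0002]
```

```bash
python3 -m handwheel '{"series": [[[0.03,0,0.08,0,0,0,0.1],[0.03,0,0.08,0,0,0,0.1]]]}' | egrep 'force'; python3 -m handwheel '{"series": [[[0,0,0,0,0,0.1,0.1],[0,0,0,0,0,0.2,0.1],[0,0,0,0,0,0.3,0.1],[0,0,0,0,0,0.3,0.1]]]}'; python3 go.py 514.5 -60.2 83 167.8
```

```text
ft_force: [-4.5, -0.1, 13.1]
grip_force: 45.7
time: 7.08
tool_pos: [514.6, -60.4, 83.9]
tcp_rot: [180.0, 0.1, 150.5]
ft_force: [-4.5, -0.0, 14.8]
finger_gap: 13.4
grip_force: 45.4
t 7.075 pos [514.58 -60.38  83.85] rpy [1.7997e+02 1.5000e-01 1.5053e+02] F [-4.5 -0.  14.8] M [ 0.01  0.71 -0.26] gap 13.4 grip 45.4 q6 -72.9
shift cm [0.016 0.012 0.085] rv [ 1.000e-04  2.600e-03 -3.015e-01]
```

```bash
python3 -m handwheel '{"series": [[[0,0,0,0,0,0.12,0.1],[0,0,0,0,0,0.24,0.1],[0,0,0,0,0,0.36,0.1],[0,0,0,0,0,0.48,0.1],[0,0,0,0,0,0.6,0.1],[0,0,0,0,0,0.7,0.1],[0,0,0,0,0,0.7,0.1]]]}'; python3 go.py 514.5 -60.2 83 167.8|head -1
python3 - <<'E'
from bench import eyes
import cv2,numpy as np,pickle
d={n:eyes.snapshot(n) for n in("scene","top")}; pickle.dump(d,open("d2.pkl","wb"))
a=d["scene"]["img"][165:225,190:270]; b=d["top"]["img"][150:210,240:320]
c=np.hstack([cv2.resize(k,(400,300),interpolation=cv2.INTER_CUBIC) for k in(a,b)])
cv2.imwrite("pics/c3.png",c[:,:,::-1])
E
```

```text
time: 7.95
tool_pos: [514.5, -60.5, 83.9]
tcp_rot: [179.9, 0.1, 110.4]
ft_force: [-5.1, -0.7, 14.4]
finger_gap: 13.5
grip_force: 45.1
t 7.95 pos [514.51 -60.46  83.87] rpy [1.7989e+02 1.0000e-01 1.1042e+02] F [-5.1 -0.7 14.4] M [-0.06  0.85 -0.22] gap 13.5 grip 45.1 q6 -32.8
```

View pics/c3.png

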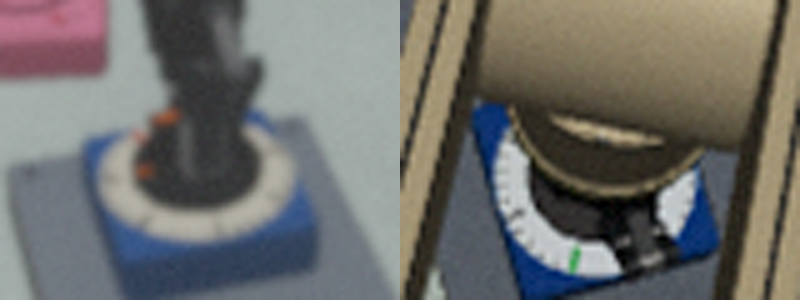

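The scene half shows the timer unmoved, with the orange pointer swung round to crop (155,140–170). In the top half the green tick is still at crop (574,262), so the housing did not turn along. I'll continue past 30.

```bash
python3 -m handwheel '{"series": [[[0,0,0,0,0,0.12,0.1],[0,0,0,0,0,0.24,0.1],[0,0,0,0,0,0.36,0.1],[0,0,0,0,0,0.48,0.1],[0,0,0,0,0,0.6,0.1],[0,0,0,0,0,0.72,0.1],[0,0,0,0,0,0.84,0.1],[0,0,0,0,0,0.96,0.1],[0,0,0,0,0,1.08,0.1],[0,0,0,0,0,1.2,0.1],[0,0,0,0,0,1.31,0.1],[0,0,0,0,0,1.31,0.1]]]}'; python3 go.py 514.5 -60.2 83 167.8|head -1
python3 - <<'E'
from bench import eyes
import cv2,numpy as np,pickle
d={n:eyes.snapshot(n) for n in("scene","top")}; pickle.dump(d,open("d3.pkl","wb"))
a=d["scene"]["img"][165:225,190:270]; b=d["top"]["img"][150:210,240:320]
c=np.hstack([cv2.resize(k,(400,300),interpolation=cv2.INTER_CUBIC) for k in(a,b)])
cv2.imwrite("pics/c4.png",c[:,:,::-1])
E
```

```text
time: 9.55
tool_pos: [514.3, -60.4, 83.8]
tcp_rot: [179.9, -0.1, 35.4]
ft_force: [-6.0, -1.2, 16.7]
finger_gap: 13.4
grip_force: 45.7
t 9.55 pos [514.28 -60.39  83.84] rpy [ 1.799e+02 -6.000e-02  3.536e+01] F [-6.  -1.2 16.7] M [-0.02  1.07 -0.2 ] gap 13.4 grip 45.7 q6 42.3
```

View pics/c4.png

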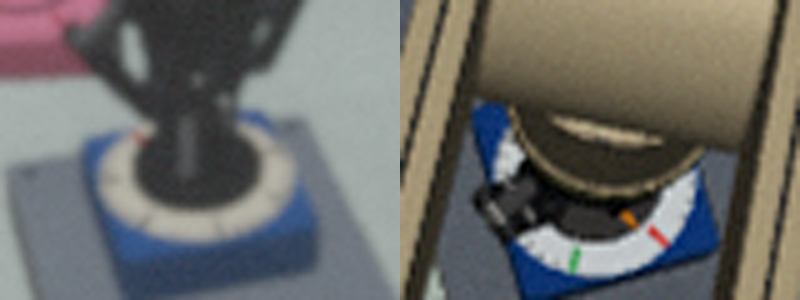

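In the top half the orange skirt line is at crop (629,218) and the red tick at (659,236). The pointer is about 10° past red, and the housing is still in place. I'll measure this exactly before turning back.

Run:
```python
import pickle
from loc import *
D={k:pickle.load(open(f"d{k}.pkl","rb")) for k in(0,2,3)}
bt=(256,304,180,211); zt=30.8
A0=onplane(D[0]["top"],(278.7,185),zt+43)
for k in D:
    T=D[k]["top"]
    for n,lo,hi,z in(("green",(40,80,40),(85,255,255),43),("red",(0,110,60),(6,255,255),43),("orange",(8,120,60),(22,255,255),52)):
        b=bt if k else (256,304,162,211)
        try: p,a=col(T,b,lo,hi)
        except ValueError: print(k,n,"-"); continue
        W=onplane(T,p,zt+z)-A0; print(k,n,p.round(2),a,"dir",round(axis(W),1),"r",np.linalg.norm(W[:2]).round(1))
```

```text
0 green [274.51 201.78] 5.96875 dir 165.9 r 42.0
0 red [291.21 196.78] 4.78125 dir -133.8 r 41.3
0 orange [280.44 176.61] 27.6875 dir -11.7 r 19.3
2 green [274.42 201.64] 5.375 dir 165.6 r 41.7
2 red -
2 orange -
3 green [274.42 201.68] 5.125 dir 165.6 r 41.8
3 red [290.91 196.64] 4.125 dir -134.1 r 40.6
3 orange [285.28 193.35] 8.3125 dir -144.8 r 26.5
```

```bash
python3 -m handwheel '{"series": [[[0,0,0,0,0,-0.1,0.1],[0,0,0,0,0,-0.22,0.1],[0,0,0,0,0,-0.34,0.1],[0,0,0,0,0,-0.46,0.1],[0,0,0,0,0,-0.58,0.1],[0,0,0,0,0,-0.7,0.1],[0,0,0,0,0,-0.82,0.1],[0,0,0,0,0,-0.94,0.1],[0,0,0,0,0,-1.0,0.1],[0,0,0,0,0,-1.052,0.1],[0,0,0,0,0,-1.052,0.1],[0,0,0,0,0,-1.052,0.1]]]}'; python3 go.py 514.5 -60.2 83 95.7
python3 - <<'E'
from bench import eyes
import pickle
from loc import *
d={n:eyes.snapshot(n) for n in("scene","top")}; pickle.dump(d,open("d4.pkl","wb"))
S=d["scene"]; p,a=col(S,(206,230,185,215),(5,110,60),(22,255,255))
W=onplane(S,p,82.8)-[514.1,-60,82.8]; print("scene orange",p.round(1),a,"dir",axis(W).round(1),np.linalg.norm(W).round(1))
E
```

```text
time: 11.15
tool_pos: [514.4, -60.5, 83.9]
tcp_rot: [179.9, 0.1, 95.7]
ft_force: [-3.8, -0.9, 14.5]
finger_gap: 13.6
grip_force: 45.4
t 11.15 pos [514.44 -60.47  83.85] rpy [1.7988e+02 7.0000e-02 9.5740e+01] F [-3.8 -0.9 14.5] M [-0.04  0.86  0.14] gap 13.6 grip 45.4 q6 -18.1
shift cm [0.026 0.008 0.085] rv [0.0021 0.0012 0.0007]
scene orange [218.7 196.8] 2.6875 dir -91.4 23.9
```

```bash
python3 -m handwheel '{"series": [[[0,-0.04,-0.05,0,0,0,0.1],[0,-0.04,-0.05,0,0,0,0.1]]]}' | egrep 'tool_pos|force'; python3 -m handwheel '{"series": [[[0,0,0,0,0,0,0.2],[0,0,0,0,0,0,0.2],[0,0,0,0,0,0,0.24],[0,0,0,0,0,0,0.24]]]}'
```

```text
tool_pos: [514.4, -60.5, 83.9]
ft_force: [-0.3, 0.1, 9.8]
grip_force: 44.1
time: 12.0
tool_pos: [514.6, -60.3, 83.7]
tcp_rot: [179.8, 0.1, 95.7]
ft_force: [2.3, -0.9, 5.5]
finger_gap: 20.8
grip_force: 2.8
```

Free of the bar. Next I lift straight up, then move clear.

```bash
python3 -m handwheel '{"series": [[[0,0,-0.2,0,0,0,0.26],[0,0,-0.5,0,0,0,0.3],[0,0,-2,0,0,0,0.33],[0,0,-5,0,0,0,0.33],[0,0,-10,0,0,0,0.33],[0,0,-14,0,0,0,0.33]]]}'; python3 go.py 350 300 240 95.7
```

```text
time: 12.75
tool_pos: [513.2, -60.1, 225.5]
tcp_rot: [179.9, 0.0, 95.7]
ft_force: [0.7, 0.3, 0.0]
finger_gap: 28.2
grip_force: 0.0
t 12.75 pos [513.23 -60.05 225.51] rpy [1.799e+02 3.000e-02 9.573e+01] F [0.7 0.3 0. ] M [0.01 0.01 0.01] gap 28.2 grip 0.0 q6 -18.1
shift cm [ 37.454 -12.643  -1.493] rv [0.0017 0.0006 0.0005]
```

```bash
python3 -m handwheel '{"series": [[[12,-4,-1,0,0,0,0.33],[24,-8,-1,0,0,0,0.33],[37,-12,-1,0,0,0,0.33],[37,-12,-1,0,0,0,0.33],[37,-12,-1,0,0,0,0.33],[37,-12,-1,0,0,0,0.33],[37,-12,-1,0,0,0,0.33],[37,-12,-1,0,0,0,0.33],[37,-12,-1,0,0,0,0.33],[37,-12,-1,0,0,0,0.33]]]}'
python3 - <<'E'
from bench import eyes
import pickle
from loc import *
d={n:eyes.snapshot(n) for n in("scene","top")}; pickle.dump(d,open("d5.pkl","wb"))
T=d["top"]; c=T["img"][115:240,225:330]; cv2.imwrite("pics/c5.png",cv2.resize(c,None,fx=4,fy=4,interpolation=cv2.INTER_CUBIC)[:,:,::-1])
b=(256,304,162,211); ct,_=dial(T,b); print("dial px",ct.round(2)); zt=30.8; A=onplane(T,ct,zt+43); print(A.round(1))
for n,lo,hi,z in(("green",(40,80,40),(85,255,255),43),("red",(0,110,60),(6,255,255),43),("orange",(8,120,60),(22,255,255),82)):
    p,a=col(T,b,lo,hi); W=onplane(T,p,zt+z)-A; print(n,p.round(2),a,"dir",round(axis(W),1),round(axis(onplane(T,p,zt+52)-A),1),"r",np.linalg.norm(W[:2]).round(1))
hsv,up=masks(T,(250,308,158,216)); m=cv2.inRange(hsv,(100,150,40),(125,255,255))
P=np.array([onplane(T,p,zt+42) for p in up(cv2.boxPoints(cv2.minAreaRect(cv2.convexHull(np.vstack(cv2.findContours(m,0,1)[0])))))])
print("housing",P.mean(0).round(1),"yaw",round(axis(P[1]-P[0])%90,2))
E
```

```text
time: 14.0
tool_pos: [357.4, 294.9, 232.6]
tcp_rot: [180.0, 0.0, 95.6]
ft_force: [0.2, 0.5, -0.2]
finger_gap: 28.2
grip_force: 0.0
dial px [278.55 184.93]
[514.1 -59.6  73.8]
green [274.36 201.7 ] 5.625 dir 166.0 166.0 r 41.9
red [290.95 196.69] 4.8125 dir -134.0 -135.7 r 41.1
orange [285.7  181.68] 33.125 dir -85.5 -69.2 r 15.3
housing [512.6 -59.3  72.8] yaw 16.62
```

View pics/c5.png

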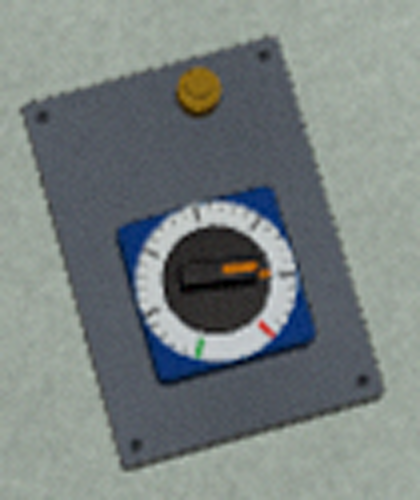

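The pointer lies on the 25-minute tick: skirt line at crop (265,273), tick at (287,274). The measured pointer direction of about −85° matches the tick's −84 to −85°. The housing has moved less than 1 mm and turned about 0.3°, which is within measurement error. The weight is still in its place.

```bash
python3 -c "
from bench import r
print(r.hand_in())"
```

```text
the job is handed in; nothing more can be done
None
```

The blue timer was wound clockwise about 10° past the red 30 mark, turned back to 25 minutes within about 1°, and released. It was pressed at about 13 to 17 N while turning (a brief 21 N at first contact), still stands in place on its plate, and the job is handed in.

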